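# Release the cam and shuttle the calibration target home

### The job

The small slide carrying the glass calibration target is held back by the round green cam plate. First push the orange lever post round until the lever points straight away from the slide, so that the cam's notch faces the slide's nose; then push the slide by its yellow plate forward towards the cam until it is fully home, and move clear. Leave the glass target lying in its nest, and leave the lens, the blue step block and the brass ring where they stand.

Things in the scene. Friction and masses are not known exactly. Their poses are not given: they have to be found in the camera images.
- fixture: Dark steel base plate 230 x 136 mm, 14 mm high, bolted to the table; origin at the centre of its underside. Its +x is the forward direction of the slide, +z up. The rotation axis of the cam stands at (+45, 0) mm in this frame; the slide runs along the line y = 0, on the -x side of the cam.
- cam (a joint): Angle (rad) of the cam about its vertical axis, counter-clockwise from above positive, range -0.6 to 2.6. 0: the lever points along the fixture's +x (straight away from the slide, to a white mark) and the notch faces the slide's nose. Starts between 1.0 and 2.3 (lever on the +y side, slide blocked). It stays where it is left; about 1 N at the post turns it.
- cam_axis (a point): Point on the cam's vertical rotation axis, 30 mm above the table. The green cam plate is 90 mm across, 18 to 30 mm above the table, with a wedge notch of 60 degrees (its low point) opposite the lever, 15 mm from the axis at its bottom. The nose enters fully with the cam within about 0.2 rad of 0.
- lever_post (a point): Orange upright round post near the end of the lever, 14 mm in diameter, from 38 to 82 mm above the table, 60 mm from the cam's axis; this point is on its centreline 60 mm above the table. It travels on a circle about the cam's axis. The lever bar beneath it is 30 to 38 mm above the table, its end 67 mm from the cam's axis.
- shuttle (a joint): Position (m) of the slide: 0 is back (start), 0.032 is fully home against its stop; grows forward (fixture's +x). While the cam's rim faces the nose, the slide stops after 4 mm. It drags with about 2 N and stays where it is left.
- push_face (a point): Centre of the rear face (looks to the fixture's -x) of the yellow upright plate at the back of the slide, 45 mm above the table. The plate is 60 mm wide, 8 mm thick, 16 to 70 mm above the table, and moves with the slide. The base reaches 11 mm behind it at the start. Ahead of it are the 70 mm wide carriage, top at 30 mm, and the 16 mm wide steel nose.
- nest (a point): Middle of the floor of the shallow nest on the slide's carriage, 30 mm above the table; rims 3 mm high round a 57 mm square. Moves with the slide.
- target_mid (a point): Centre of the loose square glass calibration target, 54 x 54 x 4 mm, about 40 g, lying in the nest (2 mm above the nest's floor). It only rides along.
- lens_mid (a point): Bystander: centre of a black lens barrel standing upright, 41 mm in diameter, 48 mm high, beside the fixture.
- step_mid (a point): Bystander: blue stepped plastic block, 50 x 30 mm, 42 mm high with its steel knob; point over the middle of its foot, 20 mm up.
- ring_mid (a point): Bystander: centre of a brass ring gauge lying flat, 48 mm across, 24 mm bore, 18 mm high.
Mind the look-alikes: they are no part of the job. Of the things that look like the part that bears target_mid, the middle-sized one is meant.

How it is judged:
By the outcome, as a careful person would: the job done as asked, in the order asked, and still so for the second after the job is handed in, with the robot touching nothing.
It also fails if it takes over 51 s, if anything falls off the work surface, if the arm or the gripper's body presses on something with over 40 N, if the wrist force passes 120 N, or if a joint passes its speed limit or range.

### The arm

A 6-joint arm with a two-finger parallel gripper is mounted at the origin on the work surface. World frame = base frame: x ahead of the robot, y to its left, z up, the work surface at z = 0. Lengths are in mm, angles in rad, forces in N, time in s.
With the tool pointing down it reaches from about 350 to 975 mm from the base axis. Payload 7.1 kg.
Tool frame: the origin (TCP) lies at the very end of the fingers, on their centre line; the grasp point (between the pads) lies 19 mm behind it; z points along the fingers, y is the direction in which the jaws open and shut (so a half turn about z gives the same grasp; the last joint's range is limited). The gripper opens to 88 mm and grips with 3 to 60 N. Pads are 20 mm wide; open, the fingers measure 115 mm over their backs; the gripper's body (75 mm by 178 mm) begins 61 mm behind the grasp point.
Start: joints at [-1.357, 0.423, 1.63, -0, 1.089, -0.019], TCP at [144.209, -608.119, 222.675] pointing down, gripper open.
Joint ranges: [-3, 3], [-0.9, 2.11], [0.09, 2.58], [-1.31, 4.45], [0.11, 2.69], [-2.54, 2.54]. Speed limits (rad/s): [2.39, 2.39, 3.01, 3.14, 3.14, 3.14].

### API

Orientations are given as a rotation vector (axis times angle).
In Python, from workcell import readout, imaging, close_job gives the robot as it stands.
- The arm moves only by the tool carry_out, never from a script. Its argument "rows" is a list of rows, each a list of 3 entries, a list of its own where there are three numbers: the shift along the tool's x, y, z in m, then the turn, a rotation vector about the tool's x, y, z in rad, then the closure, from 0 (fully open) to 1 (shut). In form: [[[dx, dy, dz], [wx, wy, wz], hand], ...]. A call has 1 to 12 rows; each row shifts and turns the commanded pose from where the row before left it, along the tool's axes as they then stand; what a row does not reach is not made up. A row lasts 1/12 s, in which the tool goes at most 41.7 mm and 7.16 degrees, less where a joint would pass 70% of its speed; a pose out of reach is approached as far as the arm can. A call with a gripper value outside its range is refused whole. The fingers move at their own pace and stop on an object; the grip force is fixed at half the most. Time passes only in rows, so rows that do not move let the fingers close. It gives the time, the measured TCP pose, the force and the opening at its end, in the units of the state.
- readout.get_obs(): the state, without advancing time (a new reading comes with each control period).
- imaging.get_image(name): name is "side" or "top" or "wrist"; returns the picture (480x640x3 uint8, red, green, blue); there is no depth.
- imaging.camera_params(name): a dict with "fx", "fy", "cx", "cy" (pixels), "rvec" (rotation vector, rad) and "tvec" (3), from world to camera coordinates, as OpenCV has them; the wrist camera has in their place "T_tool_cam" (4x4, takes a point from camera to tool coordinates, whose origin is the TCP and whose axes are the flange's). Camera axes: x right, y down, z forward; pixel columns grow to the right and rows downward; lengths in mm; the calibration is good to about 2 mm. A picture is of the moment at which its call begins: read the wrist's pose just before it. camera_params takes no time and is no camera call.
- close_job(): hands the job in, once; it reports no verdict.
The state is a dict: "t": time; "qpos": joint angles; "qvel": joint speeds; "joint_torque": joint torques, N m; "ee_pos": TCP position; "orientation": TCP orientation; "ft_force": force on the tool from outside, world axes, zero at the start; "moment": the same for the moment, N m; "width": finger opening in mm.
Only numpy, scipy, OpenCV 4.12 (cv2) and the standard library are available. Lean on these libraries where they do the work, as an engineer would, in place of code of your own. Each camera call takes 0.05 s, during which the arm holds its last target.

## Working session

There is one attempt and no reset: what is moved stays moved. The work goes in short steps, Python scripts to look and compute and a tool call to move; the robot and the scene stay as the last step left them, time stands still between calls to the robot, and variables do not carry over. Pictures are saved under pics/ and viewed, and the job is handed in when it is done.

Besides the shell and the picture viewer there is one more tool, called after ">>>" by a JSON object that holds its "api" and its "payload", one argument or row to a line. carry_out: Moves the arm, as the interface text tells. Its arguments: {"type":"object","properties":{"rows":{"type":"array","items":{"type":"array"}}},"required":["rows"]}

```bash
mkdir -p pics; ls
python3 - <<'E'
from workcell import readout, imaging
import cv2
for n in ["top","side"]:
    im=imaging.get_image(n); cv2.imwrite(f"pics/{n}0.png",im[:,:,::-1]); print(n,imaging.camera_params(n))
print(imaging.camera_params("wrist"))
print(readout.get_obs())
E
```

```text
pics
top {'fx': 584.3526926374751, 'fy': 584.3526926374751, 'cx': 315.56014411013166, 'cy': 238.34212522981846, 'rvec': array([ 2.17326157, -2.19140815,  0.10819406]), 'tvec': array([ 37.65988666, 553.24890582, 876.23995626])}
side {'fx': 533.2822410477833, 'fy': 533.2822410477833, 'cx': 329.6325249021383, 'cy': 241.07939800713143, 'rvec': array([ 0.22111572, -2.79668976,  1.31734062]), 'tvec': array([559.27638379, 113.76806605, 672.54736978])}
{'fx': 353.2203247658761, 'fy': 353.2203247658761, 'cx': 315.5679960586342, 'cy': 238.42909787641483, 'T_tool_cam': array([[-7.14671988e-04, -9.70212801e-01, -2.42253195e-01,
         6.68508062e+01],
       [ 9.99999722e-01, -7.44388296e-04,  3.11379326e-05,
         5.77511896e-02],
       [-2.10540864e-04, -2.42253106e-01,  9.70213063e-01,
        -1.61623765e+02],
       [ 0.00000000e+00,  0.00000000e+00,  0.00000000e+00,
         1.00000000e+00]])}
{'t': 0.1, 'qpos': array([-1.35700863e+00,  4.23811599e-01,  1.63058678e+00, -2.69472674e-05,
        1.08858238e+00, -1.90066379e-02]), 'qvel': array([-0.0003647 , -0.00176493, -0.00282951, -0.00023286, -0.00035063,
        0.00058338]), 'joint_torque': array([ 5.43170027e-04, -5.45608842e+01, -2.74324751e+01,  6.46313536e-02,
        1.87857659e-02, -2.72817391e-05]), 'ee_pos': array([ 144.09581643, -607.65941622,  221.96049369]), 'orientation': array([-3.11896289e+00, -3.64706672e-01,  2.49218606e-04]), 'ft_force': array([ 1.27029943,  0.00926144, -0.4763509 ]), 'moment': array([-0.04616069, -0.0451805 ,  0.01444489]), 'width': 87.75969328305358}
```

View pics/top0.png

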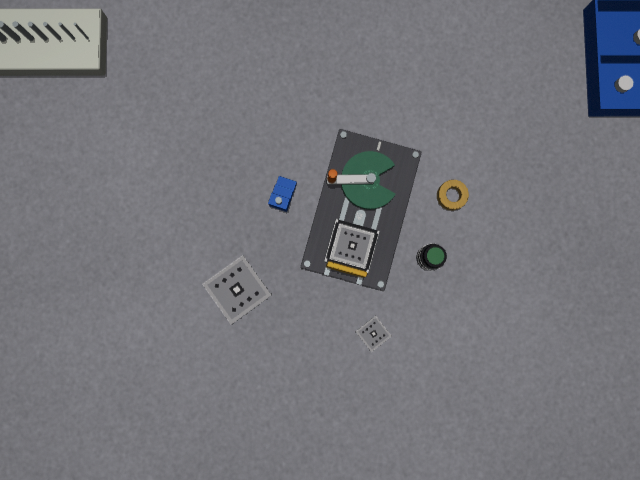

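View pics/side0.png

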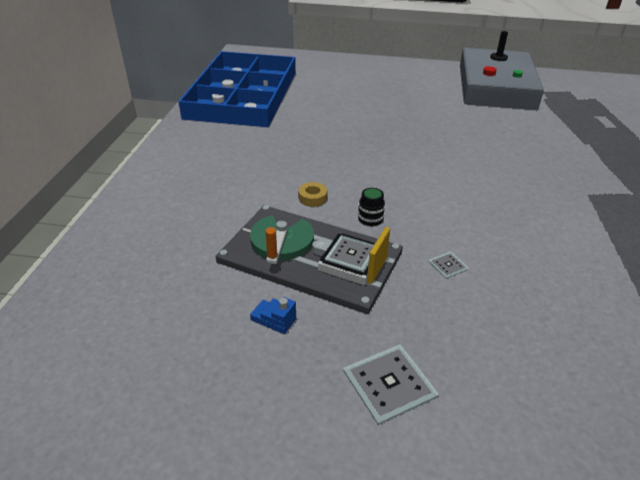

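The top view shows three glass-target look-alikes: large (237,289), middle (352,246) in the nest, and small (374,334). The middle one, on the carriage, is the one meant. The post is at about (333,175), the cam axis (371,178) and the yellow plate (348,268). The bystanders are the block (283,194), lens (433,256) and ring (453,195).

```bash
cat > h.py <<'E'
import numpy as np, cv2
from workcell import readout, imaging
from scipy.spatial.transform import Rotation as R
def cam(n):
    p=imaging.camera_params(n); K=np.array([[p['fx'],0,p['cx']],[0,p['fy'],p['cy']],[0,0,1]])
    if n!='wrist':
        return K,R.from_rotvec(p['rvec']).as_matrix(),np.array(p['tvec'])
    o=readout.get_obs(); T=np.eye(4);T[:3,:3]=R.from_rotvec(o['orientation']).as_matrix();T[:3,3]=o['ee_pos']
    W=np.linalg.inv(T@p['T_tool_cam']); return K,W[:3,:3],W[:3,3]
def ray(c,uv,z):
    K,r,t=c; d=r.T@np.linalg.solve(K,[uv[0],uv[1],1.]); o=-r.T@t
    return o+d*(z-o[2])/d[2]
def two(c1,u1,c2,u2):
    A=[];P=[c[0]@np.c_[c[1],c[2]] for c in(c1,c2)]
    X=cv2.triangulatePoints(P[0],P[1],np.array(u1,float).reshape(2,1),np.array(u2,float).reshape(2,1)).ravel();return X[:3]/X[3]
def proj(c,X): v=c[0]@(c[1]@np.array(X)+c[2]); return v[:2]/v[2]
def blob(im,lo,hi,roi):
    h=cv2.cvtColor(im,cv2.COLOR_RGB2HSV); m=cv2.inRange(h,np.array(lo),np.array(hi)); k=np.zeros_like(m);x0,y0,x1,y1=roi;k[y0:y1,x0:x1]=255
    return m&k
def cen(m): y,x=np.nonzero(m); return np.array([x.mean(),y.mean()]),len(x)
E
python3 - <<'E'
from h import *
im=cv2.imread('pics/top0.png')[:,:,::-1].copy(); sd=cv2.imread('pics/side0.png')[:,:,::-1].copy()
T=cam('top');S=cam('side')
# fixture: dark
h=cv2.cvtColor(im,cv2.COLOR_RGB2HSV); m=((h[...,2]<85)).astype(np.uint8)*255
k=np.zeros_like(m);k[120:300,295:425]=255
g=blob(im,(60,80,40),(95,255,255),(320,130,405,225)); m=(m&k)|g
m=cv2.morphologyEx(m,cv2.MORPH_CLOSE,np.ones((9,9)))
m=cv2.morphologyEx(m,cv2.MORPH_OPEN,np.ones((5,5)))
c=max(cv2.findContours(m,0,2)[0],key=cv2.contourArea); b=cv2.boxPoints(cv2.minAreaRect(c)); print(b)
W=np.array([ray(T,p,14) for p in b]);print(W.round(1),[np.linalg.norm(W[i]-W[i-1]).round(1) for i in range(4)],W.mean(0))
eg,n=cen(g);print('green',n); c=max(cv2.findContours(g,0,2)[0],key=cv2.contourArea);(x,y),r=cv2.minEnclosingCircle(c);print(ray(T,(x,y),30),r)
for nm,lo,hi,rt,rs,z in [('post',(3,150,100),(14,255,255),(320,165,345,190),(255,220,290,270),82),('yel',(15,150,80),(30,255,255),(315,250,380,285),(360,220,400,290),70)]:
    a=blob(im,lo,hi,rt);s=blob(sd,lo,hi,rs);print(nm,cen(a),cen(s),ray(T,cen(a)[0],z),two(T,cen(a)[0],S,cen(s)[0]))
    if nm=='yel':
        for q,cc in((a,T),(s,S)):
            c=max(cv2.findContours(q,0,2)[0],key=cv2.contourArea);b=cv2.boxPoints(cv2.minAreaRect(c));print(b,[ray(cc,p,70).round(1) for p in b])
for nm,p,z in [('lens',(434,256),48),('blk',(283,194),20),('ring',(453,195),18),('tgt',(352,246),34),('hub',(371,178),38)]:print(nm,ray(T,p,z).round(1))
cv2.imwrite('pics/crop0.png',np.hstack([cv2.resize(im[120:300,290:430],None,fx=3,fy=3),cv2.resize(sd[200:320,210:410],(380,540))])[:,:,::-1])
E
```

```text
[[299.37988 268.55576]
 [337.93323 127.94945]
 [422.27002 151.07407]
 [383.71667 291.68036]]
[[ 507.6   58.4   14. ]
 [ 729.7   -4.1   14. ]
 [ 691.6 -137.1   14. ]
 [ 470.7  -71.8   14. ]] [np.float64(135.3), np.float64(230.7), np.float64(138.3), np.float64(230.3)] [599.92730865 -38.62289989  14.        ]
green 1890
[643.32879469 -51.06460273  30.        ] 28.865407943725586
post (array([332.23809524, 173.19047619]), 63) (array([270.375     , 230.92857143]), 56) [643.46349041   8.65089776  82.        ] [643.28119964   8.45007516  79.16897749]
yel (array([346.47533632, 268.65022422]), 223) (array([377.848, 254.8  ]), 625) [504.87763475 -10.99506614  70.        ] [504.95668389 -12.82295833  41.31505723]
[[326.21204 265.83667]
 [327.67334 260.57593]
 [366.97418 271.49286]
 [365.51288 276.7536 ]] [array([509.2,  18.5,  70. ]), array([516.9,  16.3,  70. ]), array([500.5, -40.8,  70. ]), array([492.9, -38.5,  70. ])]
[[357.6     276.80002]
 [383.4     225.20001]
 [397.80002 232.40002]
 [372.00003 284.00003]] [array([524.2,  64.3,  70. ]), array([500.9, -40.6,  70. ]), array([481.2, -28.5,  70. ]), array([506.3,  73.5,  70. ])]
lens [ 523.5 -143.9   48. ]
blk [623.6  83.1  20. ]
ring [ 620.5 -182.7   18. ]
tgt [540.5 -22.2  34. ]
hub [644.4 -52.5  38. ]
```

View pics/crop0.png

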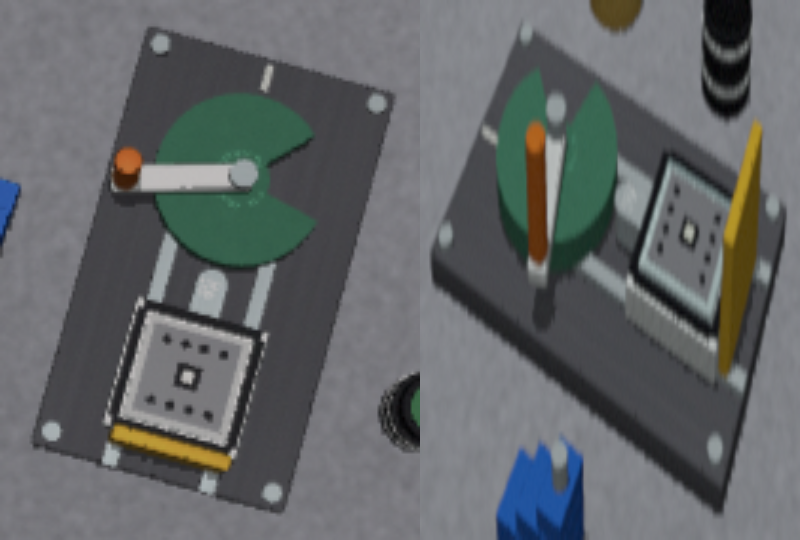

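Every measurement matches the given sizes:

| Quantity | Measured | Given |
|---|---|---|
| Base plate | 230.5 × 137 mm | 230 × 136 mm |
| Cam axis | (643.3, -51) from the green disc; (643.2, -50.8) from the plate | the two agree |
| Post radius | 59.5 mm | 60 mm |
| Cam angle | about 1.845 rad | 1.0 to 2.3 rad |
| Fixture yaw | about -0.277 rad | not given |

The crop confirms that the middle-sized target sits on the carriage. I'll turn the tool first so that the jaws lie along the post's tangent.

>>> {"api": "carry_out", "payload": {
  "rows": [
    [[0, 0, 0], [0, 0, -0.1113], 0.0],
    [[0, 0, 0], [0, 0, -0.1113], 0.0],
    [[0, 0, 0], [0, 0, -0.1113], 0.0],
    [[0, 0, 0], [0, 0, -0.1113], 0.0],
    [[0, 0, 0], [0, 0, -0.1113], 0.0],
    [[0, 0, 0], [0, 0, -0.1113], 0.0],
    [[0, 0, 0], [0, 0, -0.1113], 0.0],
    [[0, 0, 0], [0, 0, -0.1113], 0.0],
    [[0, 0, 0], [0, 0, -0.1113], 0.0],
    [[0, 0, 0], [0, 0, -0.1113], 0.0],
    [[0, 0, 0], [0, 0, -0.1113], 0.0],
    [[0, 0, 0], [0, 0, -0.1113], 0.0]
  ]
}}

```text
t: 1.1
ee_pos: [144.1, -607.8, 222.2]
orientation: [-2.217, -2.224, -0.001]
ft_force: [0.3, -0.5, -0.1]
width: 88.0
```

```bash
cat >> h.py <<'E'
def go(p):
    o=readout.get_obs(); r=R.from_rotvec(o['orientation']); M=r.as_matrix()
    print('t',round(o['t'],2),'pos',o['ee_pos'].round(1),'yaw',round(float(np.arctan2(M[1,0],M[0,0])),3),'zaxis',M[:,2].round(4),'F',o['ft_force'].round(1),'w',round(float(o['width']),1),'q6',o['qpos'][5].round(2))
    d=M.T@(np.array(p)-o['ee_pos']); print('tool shift mm',d.round(1)); return d
E
python3 -c "
from h import *
go([643.4,8.6,222])"
```

```text
t 1.1 pos [ 144.1 -607.8  222.2] yaw 1.574 zaxis [-2.e-04  9.e-04 -1.e+00] F [ 0.3 -0.5 -0.1] w 88.0 q6 -1.36
tool shift mm [614.8 501.2   0.7]
```

>>> {"api": "carry_out", "payload": {
  "rows": [
    [[0.0256, 0.0209, 0], [0, 0, 0], 0.7],
    [[0.0256, 0.0209, 0], [0, 0, 0], 0.7],
    [[0.0256, 0.0209, 0], [0, 0, 0], 0.7],
    [[0.0256, 0.0209, 0], [0, 0, 0], 0.7],
    [[0.0256, 0.0209, 0], [0, 0, 0], 0.7],
    [[0.0256, 0.0209, 0], [0, 0, 0], 0.7],
    [[0.0256, 0.0209, 0], [0, 0, 0], 0.7],
    [[0.0256, 0.0209, 0], [0, 0, 0], 0.7],
    [[0.0256, 0.0209, 0], [0, 0, 0], 0.7],
    [[0.0256, 0.0209, 0], [0, 0, 0], 0.7],
    [[0.0256, 0.0209, 0], [0, 0, 0], 0.7],
    [[0.0256, 0.0209, 0], [0, 0, 0], 0.7]
  ]
}}

```text
t: 2.1
ee_pos: [396.3, -300.0, 222.5]
orientation: [-2.224, -2.218, 0.0]
ft_force: [-0.1, -0.0, -0.1]
width: 26.5
```

>>> {"api": "carry_out", "payload": {
  "rows": [
    [[0.0256, 0.0209, 0], [0, 0, 0], 0.65],
    [[0.0256, 0.0209, 0], [0, 0, 0], 0.65],
    [[0.0256, 0.0209, 0], [0, 0, 0], 0.65],
    [[0.0256, 0.0209, 0], [0, 0, 0], 0.65],
    [[0.0256, 0.0209, 0], [0, 0, 0], 0.65],
    [[0.0256, 0.0209, 0], [0, 0, 0], 0.65],
    [[0.0256, 0.0209, 0], [0, 0, 0], 0.65],
    [[0.0256, 0.0209, 0], [0, 0, 0], 0.65],
    [[0.0256, 0.0209, 0], [0, 0, 0], 0.65],
    [[0.0256, 0.0209, 0], [0, 0, 0], 0.65],
    [[0.0256, 0.0209, 0], [0, 0, 0], 0.65],
    [[0, 0, 0], [0, 0, 0], 0.65]
  ]
}}

```text
t: 3.1
ee_pos: [629.3, -16.4, 222.4]
orientation: [2.22, 2.222, 0.003]
ft_force: [-0.7, -0.2, 0.3]
width: 31.0
```

```bash
python3 -c "
from h import *
go([643.4,8.6,110]); go([643.4,8.6,48])
cv2.imwrite('pics/w1.png',imaging.get_image('wrist')[:,:,::-1])"
```

```text
t 3.1 pos [629.3 -16.4 222.4] yaw 1.572 zaxis [ 0.0019  0.0012 -1.    ] F [-0.7 -0.2  0.3] w 31.0 q6 -0.05
tool shift mm [ 24.9  13.9 112.4]
t 3.1 pos [629.3 -16.4 222.4] yaw 1.572 zaxis [ 0.0019  0.0012 -1.    ] F [-0.7 -0.2  0.3] w 31.0 q6 -0.05
tool shift mm [ 24.8  13.8 174.4]
```

View pics/w1.png

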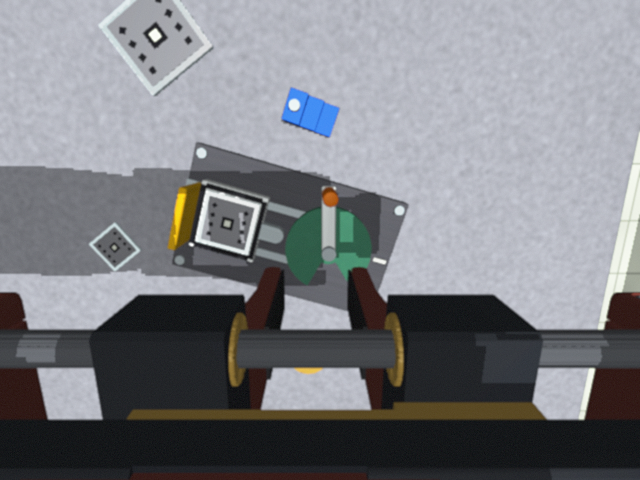

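The wrist view shows the post top at about (330,193), the hub at (328,254) and the fingers ready to straddle. I'll check the post position with a ray from this view, then descend.

```bash
python3 -c "
from h import *
c=cam('wrist');print(ray(c,(330,194),82).round(1),ray(c,(328,254),38).round(1))"
```

```text
[640.8  11.4  82. ] [641.2 -55.   38. ]
```

>>> {"api": "carry_out", "payload": {
  "rows": [
    [[0.0125, 0.007, 0], [0, 0, 0], 0.65],
    [[0.0123, 0.0068, 0], [0, 0, 0], 0.65],
    [[0, 0, 0.025], [0, 0, 0], 0.65],
    [[0, 0, 0.025], [0, 0, 0], 0.65],
    [[0, 0, 0.025], [0, 0, 0], 0.65],
    [[0, 0, 0.025], [0, 0, 0], 0.65],
    [[0, 0, 0], [0, 0, 0], 0.65]
  ]
}}

```text
t: 3.73
ee_pos: [636.8, 4.3, 118.0]
orientation: [-2.221, -2.214, 0.009]
ft_force: [-1.4, 0.1, -0.9]
width: 30.8
```

```bash
python3 -c "
from h import *
go([643.4,8.6,48])
for n in ['side']: cv2.imwrite('pics/s2.png',cv2.resize(imaging.get_image(n)[150:330,180:420],None,fx=3,fy=3)[:,:,::-1])"
```

```text
t 3.73 pos [636.8   4.3 118. ] yaw 1.568 zaxis [-8.1e-03  1.0e-04 -1.0e+00] F [-1.4  0.1 -0.9] w 30.8 q6 -0.01
tool shift mm [ 4.3  7.2 69.9]
```

View pics/s2.png

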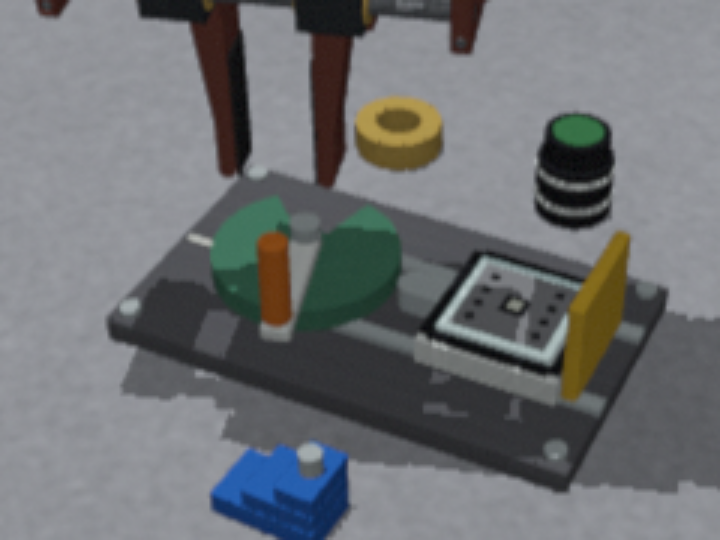

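The fingers are above the post, which is untouched. The pose had not settled yet, so I'll shift over and descend to 48 mm.

>>> {"api": "carry_out", "payload": {
  "rows": [
    [[0, 0, 0], [0, 0, 0], 0.65],
    [[0, 0, 0], [0, 0, 0], 0.65]
  ]
}}

```text
t: 3.95
ee_pos: [641.4, 4.2, 124.5]
orientation: [2.223, 2.217, 0.003]
ft_force: [0.3, 0.7, -0.3]
width: 30.6
```

```bash
python3 -c "
from h import *
go([642.7,9.3,48])"
```

```text
t 3.95 pos [641.4   4.2 124.5] yaw 1.568 zaxis [ 0.0026 -0.     -1.    ] F [ 0.3  0.7 -0.3] w 30.6 q6 -0.01
tool shift mm [ 5.1  1.1 76.5]
```

>>> {"api": "carry_out", "payload": {
  "rows": [
    [[0.005, 0.001, 0], [0, 0, 0], 0.65],
    [[0, 0, 0.015], [0, 0, 0], 0.65],
    [[0, 0, 0.015], [0, 0, 0], 0.65],
    [[0, 0, 0.015], [0, 0, 0], 0.65],
    [[0, 0, 0.016], [0, 0, 0], 0.65],
    [[0, 0, 0.015], [0, 0, 0], 0.65],
    [[0, 0, 0], [0, 0, 0], 0.65],
    [[0, 0, 0], [0, 0, 0], 0.65]
  ]
}}

```text
t: 4.62
ee_pos: [641.1, 9.5, 46.7]
orientation: [-2.224, -2.218, 0.001]
ft_force: [-0.2, -0.0, -0.3]
width: 31.0
```

```bash
python3 -c "
from h import *
go([642.7,9.3,48])
cv2.imwrite('pics/s3.png',cv2.resize(imaging.get_image('side')[150:330,180:420],None,fx=3,fy=3)[:,:,::-1])
cv2.imwrite('pics/w3.png',imaging.get_image('wrist')[:,:,::-1])"
```

```text
t 4.62 pos [641.1   9.5  46.7] yaw 1.568 zaxis [-6.e-04  0.e+00 -1.e+00] F [-0.2 -0.  -0.3] w 31.0 q6 -0.0
tool shift mm [-0.2  1.6 -1.3]
```

View pics/s3.png

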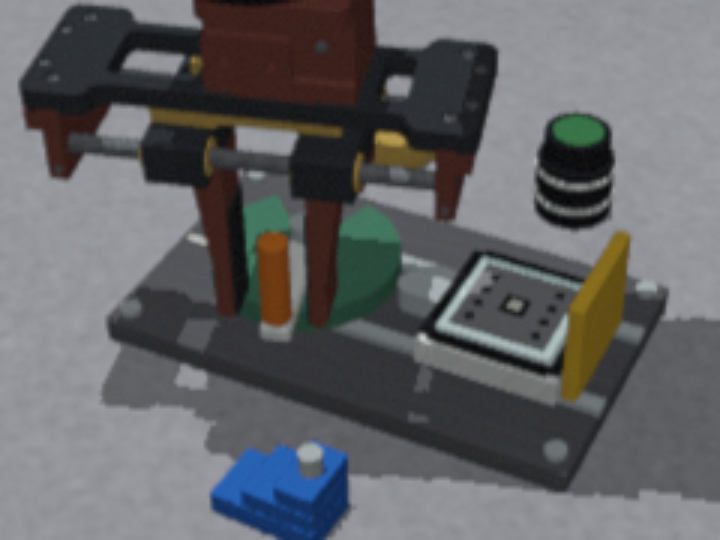

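View pics/w3.png

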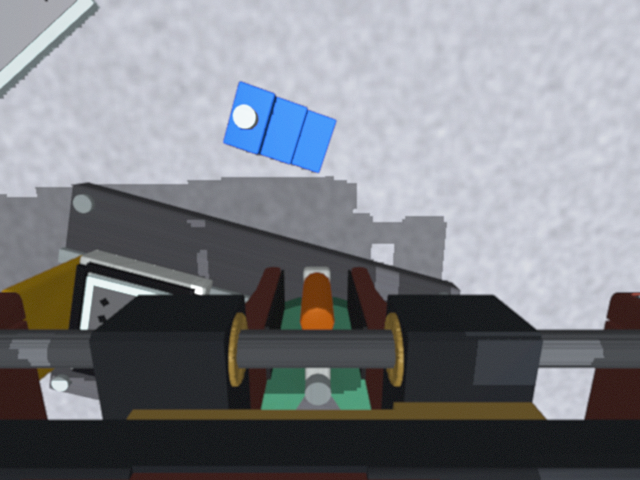

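The post stands centred between the fingers with clearance above the lever bar. I'll cage it loosely and sweep round the arc.

>>> {"api": "carry_out", "payload": {
  "rows": [
    [[0, 0, 0], [0, 0, 0], 0.78],
    [[0, 0, 0], [0, 0, 0], 0.78],
    [[-0.0002, 0.0048, 0], [0, 0, 0.08], 0.78],
    [[-0.0002, 0.0048, 0], [0, 0, 0.08], 0.78],
    [[-0.0002, 0.0048, 0], [0, 0, 0.08], 0.78],
    [[-0.0002, 0.0048, 0], [0, 0, 0.08], 0.78],
    [[-0.0002, 0.0048, 0], [0, 0, 0.08], 0.78],
    [[-0.0002, 0.0048, 0], [0, 0, 0.08], 0.78],
    [[-0.0002, 0.0048, 0], [0, 0, 0.08], 0.78],
    [[-0.0002, 0.0048, 0], [0, 0, 0.08], 0.78],
    [[0, 0, 0], [0, 0, 0], 0.78],
    [[0, 0, 0], [0, 0, 0], 0.78]
  ]
}}

```text
t: 5.72
ee_pos: [677.3, -2.8, 47.1]
orientation: [2.807, 1.409, 0.001]
ft_force: [-0.7, 0.9, 0.4]
width: 19.7
```

```bash
cat >> h.py <<'E'
def st():
    d=go([0,0,0]); o=readout.get_obs(); v=o['ee_pos'][:2]-[643.3,-50.9]; print('R',np.hypot(*v).round(1),'cam-frame ang',(np.arctan2(v[1],v[0])+.277).round(3))
E
python3 -c "
from h import *
st()
cv2.imwrite('pics/s4.png',cv2.resize(imaging.get_image('side')[150:330,180:420],None,fx=3,fy=3)[:,:,::-1])"
```

```text
t 5.72 pos [677.3  -2.8  47.1] yaw 0.931 zaxis [ 8.e-04 -1.e-04 -1.e+00] F [-0.7  0.9  0.4] w 19.7 q6 0.62
tool shift mm [-402.3 -544.9   46.6]
R 58.9 cam-frame ang 1.232
```

View pics/s4.png

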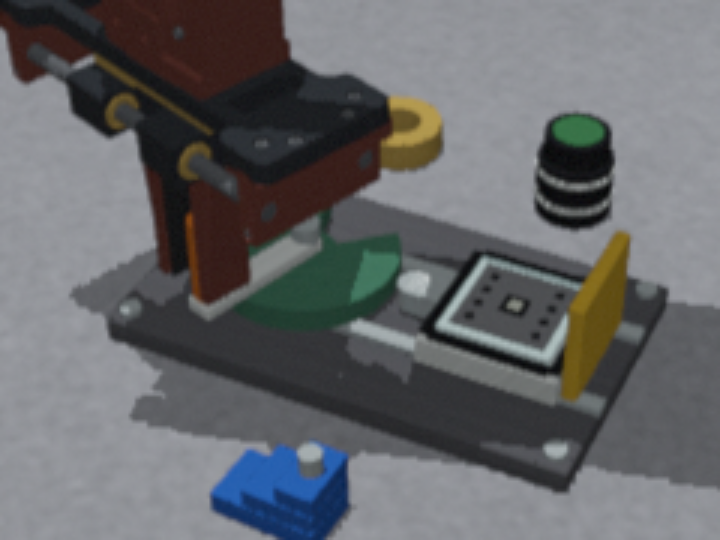

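The lever follows, with forces under 1 N. I'll continue the sweep.

>>> {"api": "carry_out", "payload": {
  "rows": [
    [[0.0006, 0.0048, 0], [0, 0, 0.08], 0.78],
    [[-0.0002, 0.0048, 0], [0, 0, 0.08], 0.78],
    [[-0.0002, 0.0048, 0], [0, 0, 0.08], 0.78],
    [[-0.0002, 0.0048, 0], [0, 0, 0.08], 0.78],
    [[-0.0002, 0.0048, 0], [0, 0, 0.08], 0.78],
    [[-0.0002, 0.0048, 0], [0, 0, 0.08], 0.78],
    [[-0.0002, 0.0048, 0], [0, 0, 0.08], 0.78],
    [[-0.0002, 0.0048, 0], [0, 0, 0.08], 0.78],
    [[-0.0002, 0.0048, 0], [0, 0, 0.08], 0.78],
    [[-0.0002, 0.0048, 0], [0, 0, 0.08], 0.78],
    [[0, 0, 0], [0, 0, 0], 0.78],
    [[0, 0, 0], [0, 0, 0], 0.78]
  ]
}}

```text
t: 6.77
ee_pos: [700.8, -42.6, 46.8]
orientation: [3.135, 0.207, -0.0]
ft_force: [-0.8, -0.8, -0.2]
width: 19.5
```

```bash
python3 -c "
from h import *
st()"
```

```text
t 6.77 pos [700.8 -42.6  46.8] yaw 0.132 zaxis [-1.e-04 -1.e-04 -1.e+00] F [-0.8 -0.8 -0.2] w 19.5 q6 1.36
tool shift mm [-689.1 -134.4   46.8]
R 58.1 cam-frame ang 0.42
```

>>> {"api": "carry_out", "payload": {
  "rows": [
    [[0.0013, 0.0048, 0], [0, 0, 0.08], 0.78],
    [[-0.0002, 0.0048, 0], [0, 0, 0.08], 0.78],
    [[-0.0002, 0.0048, 0], [0, 0, 0.08], 0.78],
    [[-0.0002, 0.0048, 0], [0, 0, 0.08], 0.78],
    [[-0.0001, 0.003, 0], [0, 0, 0.05], 0.78],
    [[-0.0001, 0.003, 0], [0, 0, 0.05], 0.78],
    [[0, 0.002, 0], [0, 0, 0.03], 0.78],
    [[0, 0, 0], [0, 0, 0], 0.78],
    [[0, 0, 0], [0, 0, 0], 0.78]
  ]
}}

```text
t: 7.52
ee_pos: [699.6, -69.0, 46.7]
orientation: [3.102, -0.498, -0.0]
ft_force: [0.2, 0.0, -0.4]
width: 19.3
```

```bash
python3 -c "
from h import *
st()
cv2.imwrite('pics/t5.png',cv2.resize(imaging.get_image('top')[110:310,270:470],None,fx=3,fy=3)[:,:,::-1])"
```

```text
t 7.52 pos [699.6 -69.   46.7] yaw -0.318 zaxis [-3.e-04 -1.e-04 -1.e+00] F [ 0.2  0.  -0.4] w 19.3 q6 1.77
tool shift mm [-686.   153.4   46.9]
R 59.1 cam-frame ang -0.035
```

View pics/t5.png

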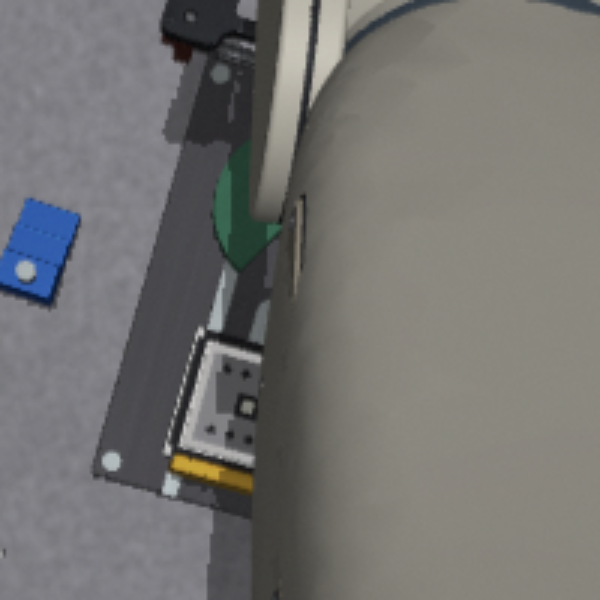

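The arm hides the lever in this view. I'll lift straight up, clear of the post, and look with the wrist and side cameras.

>>> {"api": "carry_out", "payload": {
  "rows": [
    [[0, 0, -0.02], [0, 0, 0], 0.78],
    [[0, 0, -0.03], [0, 0, 0], 0.78],
    [[0, 0, -0.035], [0, 0, 0], 0.78],
    [[0, 0, -0.035], [0, 0, 0], 0.78],
    [[0, 0, -0.03], [0, 0, 0], 0.78],
    [[-0.035, 0, -0.02], [0, 0, 0], 0.78],
    [[-0.035, 0, 0], [0, 0, 0], 0.78],
    [[-0.035, 0, 0], [0, 0, 0], 0.78],
    [[0, 0, 0], [0, 0, 0], 0.78],
    [[0, 0, 0], [0, 0, 0], 0.78],
    [[0, 0, 0], [0, 0, 0], 0.78]
  ]
}}

```text
t: 8.48
ee_pos: [601.0, -36.0, 217.3]
orientation: [3.101, -0.501, 0.003]
ft_force: [0.9, -1.2, 0.2]
width: 18.9
```

```bash
python3 -c "
from h import *
st()
c=cam('wrist');w=imaging.get_image('wrist');cv2.imwrite('pics/w6.png',w[:,:,::-1])
s=imaging.get_image('side');cv2.imwrite('pics/s6.png',s[:,:,::-1])
m=blob(w,(3,150,80),(14,255,255),(0,0,640,300));print(cen(m))
k=blob(s,(3,150,80),(14,255,255),(180,180,330,290));x,y=np.nonzero(k)[::-1];print(cen(k),y.min(),y.max())
"
```

```text
t 8.48 pos [601.  -36.  217.3] yaw -0.32 zaxis [ 1.6e-03 -3.0e-04 -1.0e+00] F [ 0.9 -1.2  0.2] w 18.9 q6 1.81
tool shift mm [-582.2  155.   216.3]
R 44.8 cam-frame ang 3.079
(array([318.9338843 , 107.71900826]), 121)
(array([243.09292035, 204.18584071]), 226) 191 218
```

View pics/w6.png

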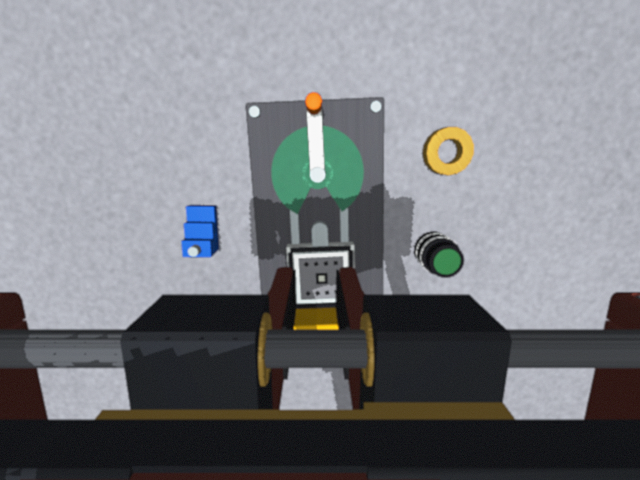

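View pics/s6.png

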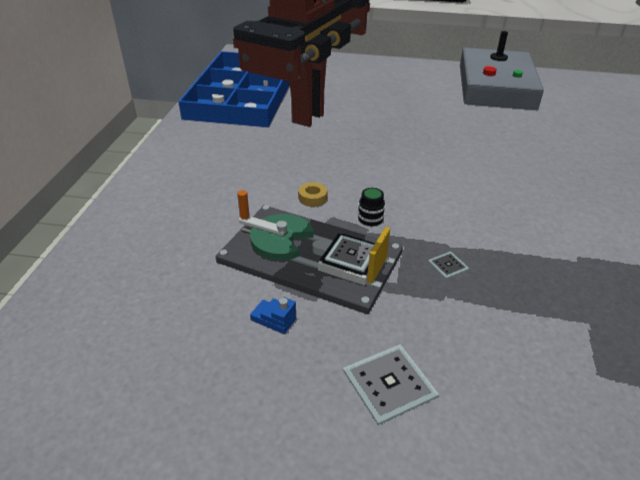

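The wrist view shows the post top at (313,101), the hub (317,174) and the bolts (254,111) and (376,106). The lever points forward and covers the white mark. I'll compute the angle from these points.

```bash
python3 -c "
from h import *
c=cam('wrist');S=cam('side')
p=ray(c,(313.5,100.5),82);h=ray(c,(317,174.5),40);b1=ray(c,(254,111.5),15);b2=ray(c,(376,106),15)
print(p.round(1),h.round(1),b1.round(1),b2.round(1))
f=np.arctan2(*(b1-b2)[:2][::-1])-np.pi/2;l=np.arctan2(*(p-h)[:2][::-1]);print('fix',f,'lever',l,np.linalg.norm((p-h)[:2]),'cam',l-f,l+.277)
q=two(c,(318.9-5,107.7-2),S,(243,204));print('two',q.round(1))
q=ray(S,(243,192.5),82);v=q[:2]-[643.3,-50.9];print('side',q.round(1),np.hypot(*v),np.arctan2(v[1],v[0])+.277)
go([496,-9.5,110])
"
```

```text
[701.8 -67.4  82. ] [643.7 -51.1  40. ] [719.  -11.6  15. ] [ 686.3 -125.7   15. ]
fix -0.2791667156259523 lever -0.2722702075333884 60.32521565070702 cam 0.006896508092563924 0.004729792466611649
two [700.7 -67.1  60.4]
side [698.3 -64.6  82. ] 56.67106636400103 0.03317132990498642
t 8.58 pos [601.6 -36.2 216.9] yaw -0.321 zaxis [ 1.3e-03 -2.0e-04 -1.0e+00] F [-0.6 -0.3  0. ] w 19.0 q6 1.81
tool shift mm [-108.7    7.9  106.7]
```

The cam is at 0.007 rad, in agreement with the 60.3 mm radius, and the two-view post height is 60 mm, so this is good. The push face should be at about (500,-10). I'll shut the fingers, go behind the plate and come down.

>>> {"api": "carry_out", "payload": {
  "rows": [
    [[0, 0, 0], [0, 0, -0.044], 1.0],
    [[-0.0225, 0, 0], [0, 0, 0], 1.0],
    [[-0.0225, 0, 0], [0, 0, 0], 1.0],
    [[-0.0225, 0, 0], [0, 0, 0], 1.0],
    [[-0.0225, 0, 0], [0, 0, 0], 1.0],
    [[-0.0225, 0, 0], [0, 0, 0], 1.0],
    [[-0.0225, 0, 0], [0, 0, 0], 1.0],
    [[0, 0, 0], [0, 0, 0], 1.0],
    [[0, 0, 0], [0, 0, 0], 1.0],
    [[0, 0, 0], [0, 0, 0], 1.0]
  ]
}}

```text
t: 9.42
ee_pos: [472.1, 0.7, 217.0]
orientation: [-3.111, 0.434, -0.003]
ft_force: [0.2, -0.0, 0.3]
width: 0.7
```

```bash
python3 -c "
from h import *
go([471.1,-2,38])"
```

```text
t 9.42 pos [472.1   0.7 217. ] yaw -0.277 zaxis [ 1.6e-03 -1.0e-04 -1.0e+00] F [ 0.2 -0.   0.3] w 0.7 q6 1.82
tool shift mm [ -0.5   2.9 179. ]
```

>>> {"api": "carry_out", "payload": {
  "rows": [
    [[-0.001, 0.003, 0.025], [0, 0, 0], 1.0],
    [[0, 0, 0.028], [0, 0, 0], 1.0],
    [[0, 0, 0.028], [0, 0, 0], 1.0],
    [[0, 0, 0.028], [0, 0, 0], 1.0],
    [[0, 0, 0.025], [0, 0, 0], 1.0],
    [[0, 0, 0.02], [0, 0, 0], 1.0],
    [[0, 0, 0.015], [0, 0, 0], 1.0],
    [[0, 0, 0.01], [0, 0, 0], 1.0],
    [[0, 0, 0], [0, 0, 0], 1.0],
    [[0, 0, 0], [0, 0, 0], 1.0],
    [[0, 0, 0], [0, 0, 0], 1.0]
  ]
}}

```text
t: 10.33
ee_pos: [469.6, -1.8, 38.2]
orientation: [-3.111, 0.435, -0.002]
ft_force: [-0.5, -0.0, 0.2]
width: 0.6
```

```bash
python3 -c "
from h import *
go([521,-16.2,38])
cv2.imwrite('pics/s7.png',cv2.resize(imaging.get_image('side')[150:330,180:420],None,fx=3,fy=3)[:,:,::-1])"
```

```text
t 10.33 pos [469.6  -1.8  38.2] yaw -0.278 zaxis [ 0.0013 -0.     -1.    ] F [-0.5 -0.   0.2] w 0.6 q6 1.82
tool shift mm [53.3 -0.2  0.3]
```

View pics/s7.png

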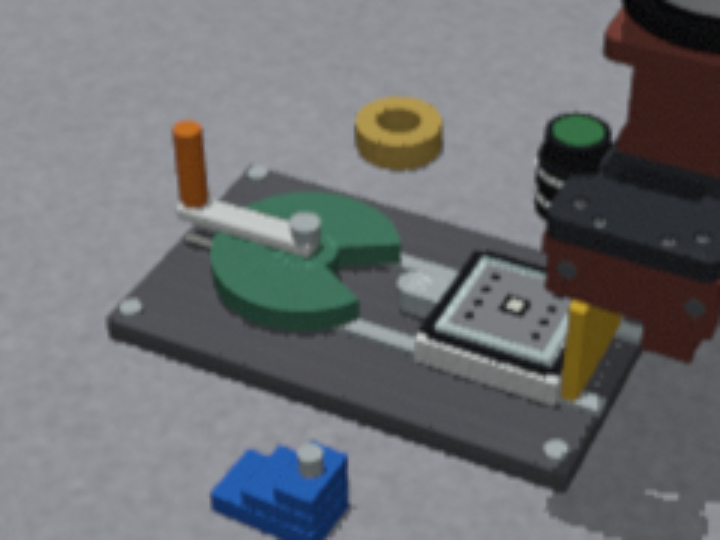

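The lever points to the white mark, the notch faces the nose, and the fingers are behind the yellow plate. I'll push slowly.

>>> {"api": "carry_out", "payload": {
  "rows": [
    [[0.004, 0, 0], [0, 0, 0], 1.0],
    [[0.004, 0, 0], [0, 0, 0], 1.0],
    [[0.004, 0, 0], [0, 0, 0], 1.0],
    [[0.003, 0, 0], [0, 0, 0], 1.0],
    [[0.002, 0, 0], [0, 0, 0], 1.0],
    [[0.002, 0, 0], [0, 0, 0], 1.0],
    [[0.002, 0, 0], [0, 0, 0], 1.0],
    [[0.002, 0, 0], [0, 0, 0], 1.0],
    [[0.002, 0, 0], [0, 0, 0], 1.0],
    [[0.002, 0, 0], [0, 0, 0], 1.0],
    [[0.002, 0, 0], [0, 0, 0], 1.0],
    [[0.002, 0, 0], [0, 0, 0], 1.0]
  ]
}}

```text
t: 11.38
ee_pos: [498.2, -10.2, 37.6]
orientation: [3.111, -0.435, -0.001]
ft_force: [-2.3, 0.2, 0.9]
width: 0.4
```

```bash
python3 -c "
from h import *
go([521,-16.2,38])"
```

```text
t 11.38 pos [498.2 -10.2  37.6] yaw -0.278 zaxis [-7.e-04 -0.e+00 -1.e+00] F [-2.3  0.2  0.9] w 0.4 q6 1.8
tool shift mm [23.6 -0.5 -0.5]
```

In contact, with the slide dragging at about 2.3 N. Continuing.

>>> {"api": "carry_out", "payload": {
  "rows": [
    [[0.002, 0, 0], [0, 0, 0], 1.0],
    [[0.002, 0, 0], [0, 0, 0], 1.0],
    [[0.002, 0, 0], [0, 0, 0], 1.0],
    [[0.002, 0, 0], [0, 0, 0], 1.0],
    [[0.002, 0, 0], [0, 0, 0], 1.0],
    [[0.002, 0, 0], [0, 0, 0], 1.0],
    [[0.0015, 0, 0], [0, 0, 0], 1.0],
    [[0.0015, 0, 0], [0, 0, 0], 1.0],
    [[0.001, 0, 0], [0, 0, 0], 1.0],
    [[0, 0, 0], [0, 0, 0], 1.0]
  ]
}}

```text
t: 12.22
ee_pos: [514.2, -14.5, 37.7]
orientation: [-3.111, 0.435, -0.001]
ft_force: [-1.3, 0.5, -0.8]
width: 0.6
```

```bash
python3 -c "
from h import *
go([521,-16.2,38])
s=imaging.get_image('side');cv2.imwrite('pics/s8.png',cv2.resize(s[150:330,180:420],None,fx=3,fy=3)[:,:,::-1])"
```

```text
t 12.22 pos [514.2 -14.5  37.7] yaw -0.278 zaxis [ 6.e-04  0.e+00 -1.e+00] F [-1.3  0.5 -0.8] w 0.6 q6 1.8
tool shift mm [ 7.  -0.3 -0.3]
```

View pics/s8.png

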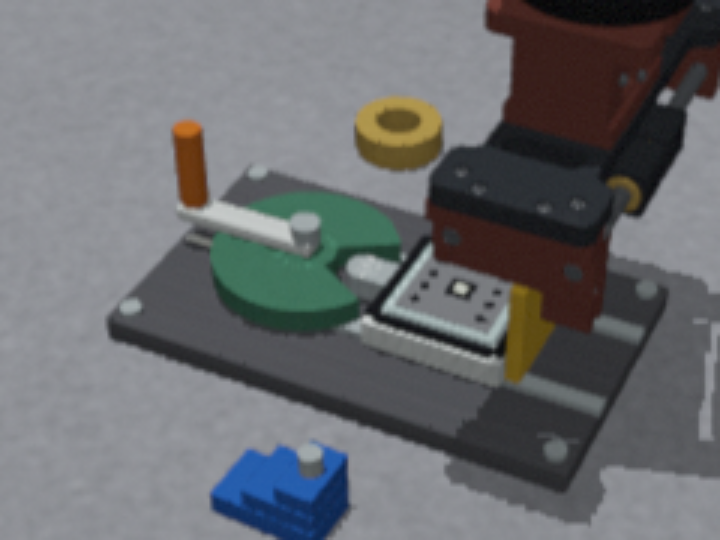

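The nose is entering the notch and the target still lies in its nest. I'll keep going gently until the force rises at the stop.

>>> {"api": "carry_out", "payload": {
  "rows": [
    [[0.0015, 0, 0], [0, 0, 0], 1.0],
    [[0.0015, 0, 0], [0, 0, 0], 1.0],
    [[0.0015, 0, 0], [0, 0, 0], 1.0],
    [[0.001, 0, 0], [0, 0, 0], 1.0],
    [[0.001, 0, 0], [0, 0, 0], 1.0],
    [[0, 0, 0], [0, 0, 0], 1.0]
  ]
}}

```text
t: 12.77
ee_pos: [519.2, -16.1, 37.6]
orientation: [-3.111, 0.435, 0.003]
ft_force: [-4.7, 2.3, 2.2]
width: 0.7
```

>>> {"api": "carry_out", "payload": {
  "rows": [
    [[0.001, 0, 0], [0, 0, 0], 1.0],
    [[0.001, 0, 0], [0, 0, 0], 1.0],
    [[0, 0, 0], [0, 0, 0], 1.0]
  ]
}}

```text
t: 13.02
ee_pos: [519.1, -16.2, 37.4]
orientation: [-3.111, 0.435, 0.009]
ft_force: [-10.6, 4.5, 7.2]
width: 0.6
```

The TCP has stopped and the force climbs to 12 N, so this is the stop. I'll press a touch more, then back off and check with the cameras.

>>> {"api": "carry_out", "payload": {
  "rows": [
    [[0.001, 0, 0], [0, 0, 0], 1.0],
    [[0, 0, 0], [0, 0, 0], 1.0],
    [[0, 0, 0], [0, 0, 0], 1.0]
  ]
}}

```text
t: 13.27
ee_pos: [519.1, -16.3, 37.3]
orientation: [-3.111, 0.435, 0.012]
ft_force: [-11.8, 6.0, 9.8]
width: 0.4
```

>>> {"api": "carry_out", "payload": {
  "rows": [
    [[-0.005, 0, 0], [0, 0, 0], 1.0],
    [[-0.015, 0, 0], [0, 0, 0], 1.0],
    [[-0.02, 0, 0], [0, 0, 0], 1.0],
    [[-0.02, 0, 0], [0, 0, 0], 1.0],
    [[0, 0, -0.03], [0, 0, 0], 1.0],
    [[0, 0, -0.035], [0, 0, 0], 1.0],
    [[0, 0, -0.035], [0, 0, 0], 1.0],
    [[0, 0, -0.035], [0, 0, 0], 1.0],
    [[0, 0, -0.035], [0, 0, 0], 1.0],
    [[-0.03, 0, 0], [0, 0, 0], 1.0],
    [[0, 0, 0], [0, 0, 0], 1.0],
    [[0, 0, 0], [0, 0, 0], 1.0]
  ]
}}

```text
t: 14.27
ee_pos: [436.4, 7.6, 208.4]
orientation: [-3.111, 0.434, -0.004]
ft_force: [0.2, -0.2, -0.3]
width: 0.4
```

```bash
python3 -c "
from h import *
go([521,-16.2,38])
c=cam('wrist')
for n in ('side','wrist','top'):
    s=imaging.get_image(n);cv2.imwrite(f'pics/{n}9.png',s[:,:,::-1])
s=cv2.imread('pics/side9.png');t=cv2.imread('pics/top9.png');cv2.imwrite('pics/c9.png',np.vstack([np.hstack([cv2.resize(s[180:300,200:420],(440,240)),cv2.resize(t[120:300,280:480],(266,240))]),cv2.resize(cv2.imread('pics/wrist9.png')[:320],(706,353))]))
"
```

```text
t 14.27 pos [436.4   7.6 208.4] yaw -0.277 zaxis [ 2.7e-03 -1.0e-04 -1.0e+00] F [ 0.2 -0.2 -0.3] w 0.4 q6 1.84
tool shift mm [ 8.750e+01 -1.000e-01  1.707e+02]
```

View pics/c9.png

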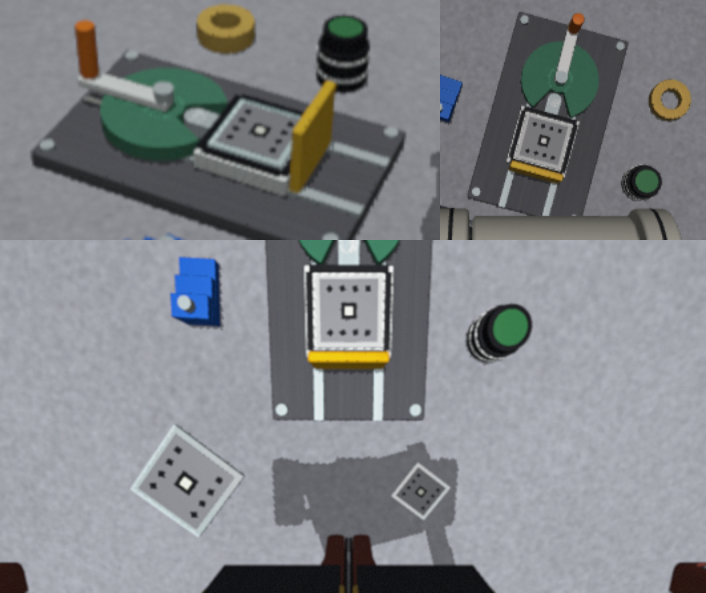

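View pics/wrist9.png

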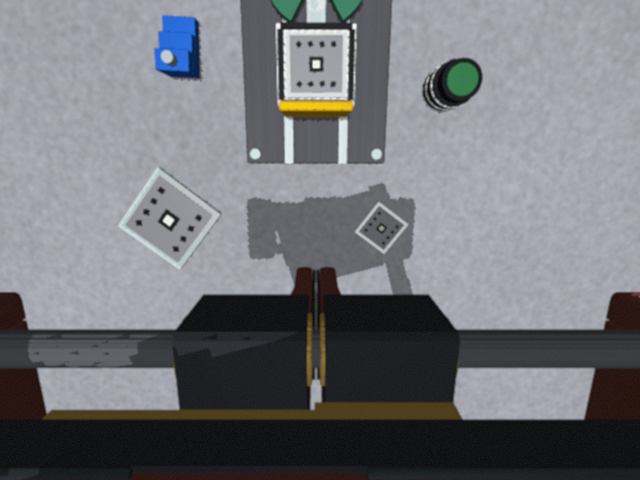

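Measuring the slide's travel, the cam angle and the bystanders, using the same top-camera rays before and after.

```bash
python3 -c "
from h import *
T=cam('top');a=cv2.imread('pics/top0.png')[:,:,::-1].copy();b=cv2.imread('pics/top9.png')[:,:,::-1].copy()
e=np.array([.962,-.2735,0])
ys=[]
for im in(a,b):
    q=blob(im,(15,150,80),(30,255,255),(315,225,385,285));p=ray(T,cen(q)[0],70);ys.append(p);print('yel',p.round(1),cen(q)[1])
    for nm,lo,hi,r,z in[('blue',(105,120,60),(125,255,255),(260,160,305,225),25),('ring',(15,100,80),(30,255,255),(430,170,480,220),18),('lens',(60,80,40),(95,255,255),(415,235,455,280),48)]:
        print(nm,ray(T,cen(blob(im,lo,hi,r))[0],z).round(1))
    h=cv2.cvtColor(im,cv2.COLOR_RGB2HSV)
print('travel',(ys[1]-ys[0])@e,ys[1]-ys[0])
k=blob(b,(3,150,80),(14,255,255),(360,120,400,160));print(cen(k))
x,y=np.nonzero(k)[::-1]
p=ray(T,(x[y<y.min()+8].mean(),y[y<y.min()+8].mean()),82);v=p[:2]-[643.3,-50.9];print(p,np.hypot(*v),np.arctan2(v[1],v[0])+.277)
cv2.imwrite('pics/c10.png',np.hstack([cv2.resize(x[115:300,290:470],None,fx=2.2,fy=2.2) for x in(a,b)])[:,:,::-1])
W=cam('wrist');f=ray(W,(316,101),70);print('wrist rear top edge xf?',f, (f-[600,-38.6,0])@e,'target',ray(W,(316,64),34))
"
```

```text
yel [504.9 -11.   70. ] 223
blue [625.9  84.   25. ]
ring [ 621.9 -183.1   18. ]
lens [ 524.3 -145.6   48. ]
yel [535.5 -20.   70. ] 219
blue [626.   83.9  25. ]
ring [ 621.9 -183.1   18. ]
lens [ 524.5 -145.6   48. ]
travel 31.913099883237205 [30.60184522 -9.04616007  0.        ]
(array([383.42622951, 134.        ]), 61)
[701.61949151 -67.0612623   82.        ] 60.51734866281028 0.006667657268692839
wrist rear top edge xf? [537.92456493 -21.23820124  70.        ] -64.4650204970867 target [571.42377887 -30.84712286  34.        ]
```

View pics/c10.png

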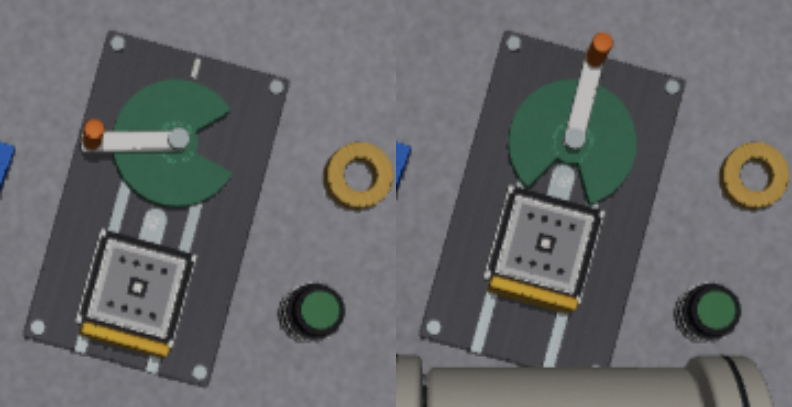

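The slide travelled 31.9 mm (32 mm is home), the cam is at 0.007 rad, the target is in its nest and the bystanders have not moved. Handing in.

```bash
python3 -c "
from workcell import close_job
print(close_job())"
```

```text
the job is handed in; nothing more can be done
None
```

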